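# Prop the serving hatch open on the middle step

### The job

Raise the serving hatch's sliding sash by its handle, slide the stepped wooden prop along the counter, taller end first, until its yellow middle step is under the sash, then lower the sash so that it rests on that middle step. Keep the prop on the counter, and leave the bottles, the goblet and the stone where they stand.

Things in the scene. Friction and masses are not known exactly. Their poses are not given: they have to be found in the camera images.
- hatch: Fixed white hatch frame on the counter: two posts 370 mm tall, 50 mm deep, 356 mm apart; outside each a low tiled wall, 146 mm tall, 60 mm deep, 165 mm long; a cross bar 335 to 365 mm high, 25 to 41 mm beyond the sash's middle plane. Origin: on the counter, midway between the posts, in the sash's middle plane. x points through the hatch away from the robot, y along the sash, z up.
- sash (a joint): Height of the sash's lower edge above the counter (m): 0 shut, 0.14 fully up; starts at 0 to 0.03. The sash is a clear pane in a brown wooden frame, 340 mm wide, 220 mm tall, 24 mm thick, centred on the hatch's middle plane. It slides up and down only; friction holds it wherever it is left. Raising takes about 13 to 18 N, pushing it down about 2 to 6 N.
- sash_handle (a point): Middle of the sash's handle: round horizontal brass bar, 16 mm in diameter, 146 mm long, along the hatch's y, on the robot's side, moving with the sash. Its centre line is 205 mm above the sash's lower edge and 45 mm out from the sash's face (57 mm from its middle plane); 12 mm steel stems 65 mm either side of the middle join it to the sash. Can be pinched, or pressed down on, from above.
- prop: Loose wooden stair-shaped prop, 210 mm long (x), 50 wide (y), 0.2 to 0.4 kg, flat on the counter. Origin: centre of its underside; its x points to the tall end, which at the start faces the sash, 20 to 65 mm short of it. Bare tail 30 mm high (x -105 to 5 mm, nearest the robot), yellow middle step 60 mm high (x 5 to 55), bare far step 90 mm high (x 55 to 105).
- prop_step (a point): Centre of the top face of the prop's yellow middle step, 60 mm above the counter, 30 mm ahead of the prop's origin along its x; axes as the prop's.
- green_bottle: Bystander: green glass bottle, 66 mm in diameter, 210 mm tall, on the counter to the left. Origin: centre of its underside.
- soap_bottle: Bystander: white plastic bottle with red cap, 64 mm in diameter, 170 mm tall, on the right. Origin: centre of its underside.
- goblet: Bystander: amber goblet, 68 mm in diameter, 82 mm tall, on the left. Origin: centre of its underside.
- stone: Bystander: grey stone, 85 x 75 x 70 mm, on the right. Origin: centre of its underside.
There are look-alikes about, which are no part of the job. What is shaped like the prop but orange is not meant.

How it is judged:
On the way, in this order (a step that is already met when the one before it is completed fails the run):
1. the sash is raised clear of the prop's tall step (lower edge above 92 mm) (value of joint sash above 0.092 m), for 0.2 s.
2. the prop's middle step lies under the raised sash (x of prop_step in the frame of hatch between -0.02 and 0.02 m and y of prop_step in the frame of hatch between -0.145 and 0.145 m and angle between prop's own z axis and vertical below 0.06 rad and value of joint sash above 0.066 m), for 0.1 s.
At the end, for the whole second after the job is handed in: The sash rests on the prop's middle step: its lower edge is 56.5 to 63 mm above the counter, the step's centre within 20 mm of the sash's middle plane and within 145 mm of the middle of the opening, the prop flat on the counter (tilt under 0.06 rad, raised less than 5 mm), everything at rest (x of prop_step in the frame of hatch between -0.02 and 0.02 m and y of prop_step in the frame of hatch between -0.145 and 0.145 m and angle between prop's own z axis and vertical below 0.06 rad and value of joint sash between 0.0565 and 0.063 m and height (world z) of prop below 0.005 m and linear speed of prop below 0.02 m/s and velocity of joint sash between -0.01 and 0.01 m/s); the robot touches nothing.
It fails at once if the prop is lifted more than 20 mm off the counter or tipped over (height (world z) of prop above 0.02 m or angle between prop's own z axis and vertical above 0.5 rad).
It fails at once if the green bottle is moved more than 20 mm or tipped (distance of green_bottle from where it was at the start of the episode above 0.02 m or angle between green_bottle's own z axis and vertical above 0.3 rad).
It fails at once if the soap bottle is moved more than 20 mm or tipped (distance of soap_bottle from where it was at the start of the episode above 0.02 m or angle between soap_bottle's own z axis and vertical above 0.3 rad).
It fails at once if the goblet is moved more than 20 mm or tipped (distance of goblet from where it was at the start of the episode above 0.02 m or angle between goblet's own z axis and vertical above 0.3 rad).
It fails at once if the stone is moved more than 20 mm or tipped (distance of stone from where it was at the start of the episode above 0.02 m or angle between stone's own z axis and vertical above 0.3 rad).
It also fails if it takes over 67 s, if anything falls off the work surface, if the arm or the gripper's body presses on something with over 40 N, if the wrist force passes 120 N, or if a joint passes its speed limit or range.

### The arm

A 6-joint arm with a two-finger parallel gripper is mounted at the origin on the work surface. World frame = base frame: x ahead of the robot, y to its left, z up, the work surface at z = 0. Lengths are in m, angles in rad, forces in N, time in s.
With the tool pointing down it reaches from about 0.3 to 0.95 m from the base axis. Payload 3.1 kg.
Tool frame: the origin (TCP) lies midway between the tips of the shut fingers; the grasp point (between the pads) lies 19 mm behind it; z points along the fingers, y is the line along which they close (so a half turn about z gives the same grasp; the last joint's range is limited). The gripper opens to 85 mm and grips with 20 to 120 N. Pads are 22 mm wide; open, the fingers measure 114 mm over their backs; the gripper's body (76 mm by 85 mm) begins 54 mm behind the grasp point. The pads swing forward as they close: fully open they stand 13 mm farther back than shut.
Start: joints at [-1.275, 0.308, 1.634, -0, 1.2, -0.07], TCP at [0.224, -0.584, 0.231] pointing down, gripper open.
Joint ranges: [-3.06, 3.06], [-0.79, 1.96], [0.05, 2.63], [-1.19, 4.34], [0.05, 2.64], [-2.94, 2.94]. Speed limits (rad/s): [2.79, 2.79, 3.14, 3.14, 3.14, 3.14].

### API

Orientations are given as a rotation vector (axis times angle).
In Python, from station import ctrl gives the robot as it stands.
- The arm moves only by the tool drive_tool, never from a script. Its argument "moves" is a list of rows, each an object with "gripper": the finger opening in m, from 0 to 0.0854; "translation": the shift along the tool's x, y, z in m, a list of three; "spin": the turn about the tool's z in degrees. In form: [{"gripper": gripper, "translation": [tx, ty, tz], "spin": spin}, ...]. A call has exactly 8 rows; each row shifts and turns the commanded pose from where the row before left it, along the tool's axes as they then stand; what a row does not reach is not made up. A row lasts 1/8 s, in which the tool goes at most 62.5 mm and 10.7 degrees, less where a joint would pass 70% of its speed; a pose out of reach is approached as far as the arm can. A call is refused whole if a number of a shift passes 0.0625 or a number of a turn 10.7, either way. A call with a gripper value outside its range is refused whole. The fingers move at their own pace and stop on an object; "grip_force" is the grip in N (left out, the last holds). Time passes only in rows, so rows that do not move let the fingers close, or fill a call up. It gives the time, the measured TCP pose, the force, the opening and the grip force at its end, in the units of the state.
- ctrl.sense(): the state, without advancing time (a new reading comes with each control period).
- ctrl.camera(name): name is "scene" or "top" or "wrist"; returns the picture (384x512x3 uint8, red, green, blue); there is no depth.
- ctrl.camera_params(name): a dict with "fx", "fy", "cx", "cy" (pixels), "xyz" and "rotation" of the camera in the world. Camera axes: x right, y down, z forward; pixel columns grow to the right and rows downward; lengths in m; the calibration is good to about 2 mm. The wrist camera is an equidistant fisheye: a pixel r from the principal point sees the ray r / f radians off the axis. A picture is of the moment at which its call begins: read the wrist's pose just before it. camera_params takes no time and is no camera call; for the wrist camera it gives the pose at the moment of the call.
- ctrl.close_job(): hands the job in; it is judged then, once.
Trained networks look in the newest picture that a camera, given by its name, has taken for a name from the list of things; names that differ only in an ending like _2 or _b are one class to them, and where a whole thing is asked for, a point or a joint stands for the part that bears it (a point fixed in the world has none). Each returns a list of dicts, best first, with "confidence" (0 to 1); they miss things now and then, are a little off and sometimes report something else, mostly with a low value. They report only what shows in the picture. A call takes as long as a camera call. They do not tell look-alikes from the thing itself.
- ctrl.search_frame(camera, query): "extent" ([left, top, right, bottom] in pixels, round what is visible of it).
The state is a dict: "time": time; "joint_positions": joint angles; "joint_velocities": joint speeds; "effort": joint torques, N m; "position": TCP position; "tool_rot": TCP orientation; "ft_force": force on the tool from outside, world axes, zero at the start; "wrist_torque": the same for the moment, N m; "gripper_width": opening from 0.0 (shut) to 1.0 (fully open); "grasp_force": force on a finger pad.
Only numpy, scipy, OpenCV 4.12 (cv2) and the standard library are available. Lean on these libraries where they do the work, as an engineer would, in place of code of your own. Each camera call takes 0.05 s, during which the arm holds its last target. There are 200 camera calls.

## Working session

There is one attempt and no reset: what is moved stays moved. The work goes in short steps, Python scripts to look and compute and a tool call to move; the robot and the scene stay as the last step left them, time stands still between calls to the robot, and variables do not carry over. Pictures are saved under pics/ and viewed, at most 10 in all, crops included, and the job is handed in when it is done.

Besides the shell and the picture viewer there is one more tool, called after ">>>" by a JSON object that holds its "fn" and its "kwargs". drive_tool: Moves the arm, as the interface text tells. Its arguments: {"type":"object","properties":{"moves":{"type":"array","items":{"type":"object","properties":{"gripper":{"type":"number"},"translation":{"type":"array","items":{"type":"number"}},"spin":{"type":"number"}}}},"grip_force":{"type":"number"}},"required":["moves"]}

```bash
mkdir -p pics; python3 - <<'E'
from station import ctrl
import cv2,numpy as np
s=ctrl.sense();print(s['time'],s['position'],s['tool_rot'],s['gripper_width'])
ims=[]
for c in ['scene','top']:
    im=ctrl.camera(c);ims.append(im)
    p=ctrl.camera_params(c);print(c,p)
    for q in ['hatch','sash_handle','sash','prop','green_bottle','soap_bottle','goblet','stone']:
        print(q,[(np.round(d['extent']).astype(int).tolist(),round(d['confidence'],2)) for d in ctrl.search_frame(c,q)][:3])
cv2.imwrite('pics/a.png',cv2.resize(ims[0][:,:,::-1],(800,600)))
cv2.imwrite('pics/b.png',cv2.resize(ims[1][:,:,::-1],(800,600)))
E
```

```text
0.0 [ 0.2232866  -0.58287734  0.23002912] [-3.08694279e+00 -5.70931521e-01  4.41769880e-04] 0.9988837129165348
scene {'fx': 442.57624929751813, 'fy': 442.57624929751813, 'cx': 252.89720617622703, 'cy': 193.7407905043683, 'xyz': array([1.21088887, 0.79451192, 1.3737258 ]), 'rotation': array([-0.99147324, -2.5515962 ,  0.95300015])}
hatch [([132, 156, 296, 321], 0.82)]
sash_handle [([168, 191, 239, 279], 0.77)]
sash [([167, 187, 239, 282], 0.76)]
prop [([347, 199, 367, 258], 0.92), ([228, 196, 254, 223], 0.89), ([218, 158, 271, 184], 0.77)]
green_bottle [([315, 234, 337, 274], 0.9), ([346, 276, 371, 305], 0.75)]
soap_bottle [([186, 149, 203, 185], 0.71)]
goblet [([346, 277, 368, 303], 0.97), ([312, 233, 339, 275], 0.61)]
stone [([181, 128, 205, 149], 0.85)]
top {'fx': 465.6186832567628, 'fy': 465.6186832567628, 'cx': 263.5546646350767, 'cy': 186.07362811839212, 'xyz': array([0.40786592, 0.01323203, 1.65408265]), 'rotation': array([-2.22265591,  2.15594105, -0.10537085])}
hatch [([141, 87, 367, 142], 0.61)]
sash_handle [([387, 212, 409, 233], 0.71), ([200, 105, 309, 138], 0.63), ([264, 143, 281, 205], 0.52)]
sash [([199, 109, 306, 137], 0.85)]
prop [([285, 206, 335, 256], 0.82), ([139, 228, 184, 286], 0.73), ([263, 140, 281, 205], 0.6)]
green_bottle [([148, 189, 173, 207], 0.71)]
soap_bottle [([339, 177, 362, 198], 0.75)]
goblet [([103, 182, 131, 204], 0.91)]
stone [([388, 211, 410, 234], 0.6)]
```

View pics/a.png

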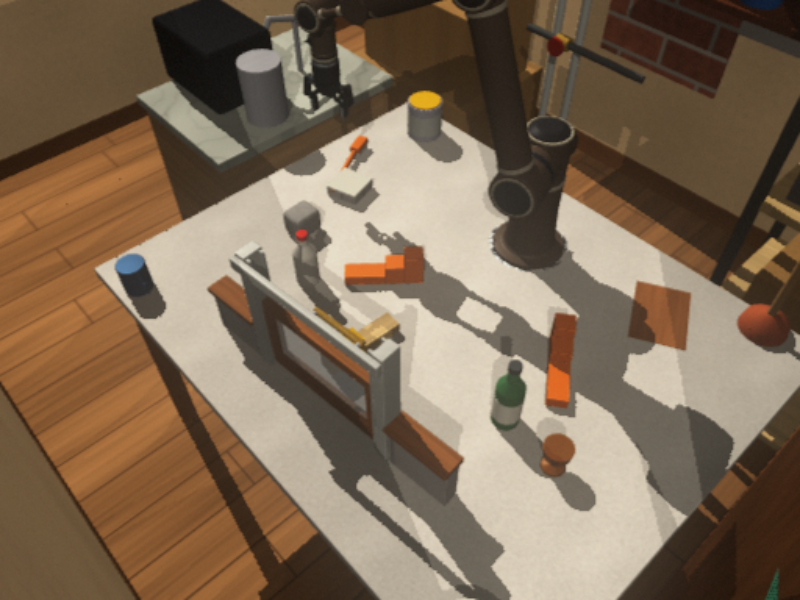

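View pics/b.png

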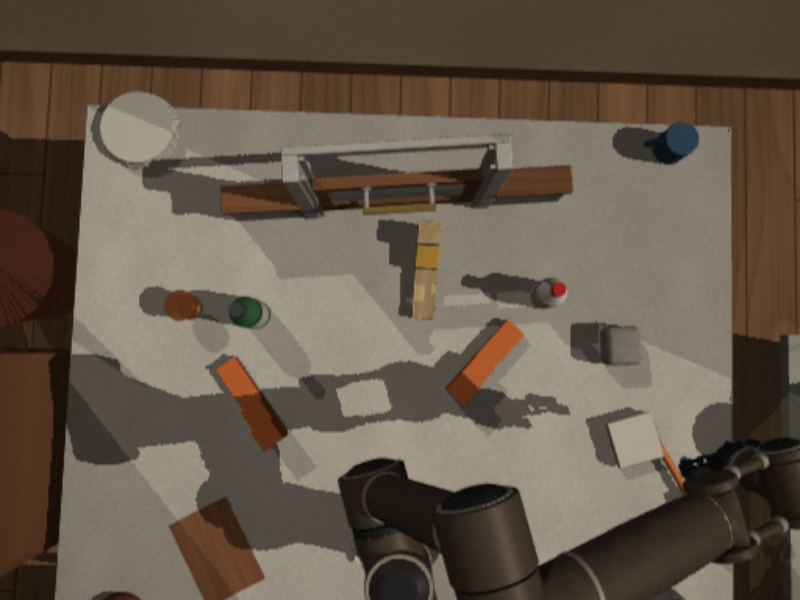

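The scene picture shows the pale prop with its yellow step in front of the handle; the two orange stair shapes are look-alikes. In the 800x600 top picture the handle runs from (363,209) to (436,208), the prop from its tail at (424,318) to its tall end at (429,222), and the wall tops from x=221 to x=572.

```bash
cat > h.py <<'E'
from station import ctrl
import cv2,numpy as np
from scipy.spatial.transform import Rotation as R
def at(c,u,v,z,s=1.5625):
    p=ctrl.camera_params(c)
    d=R.from_rotvec(p['rotation']).apply([(u/s-p['cx'])/p['fx'],(v/s-p['cy'])/p['fy'],1])
    return p['xyz']+d*(z-p['xyz'][2])/d[2]
def ray(c,u,v,s=1.5625):
    p=ctrl.camera_params(c)
    d=R.from_rotvec(p['rotation']).apply([(u/s-p['cx'])/p['fx'],(v/s-p['cy'])/p['fy'],1])
    return p['xyz'],d/np.linalg.norm(d)
def tri(a,b):
    (o1,d1),(o2,d2)=a,b
    t=np.linalg.lstsq(np.c_[d1,-d2],o2-o1,rcond=None)[0]
    P,Q=o1+t[0]*d1,o2+t[1]*d2
    return (P+Q)/2,np.linalg.norm(P-Q)
E
python3 - <<'E'
from h import *
np.set_printoptions(precision=4,suppress=True)
for n,u,v,z in [('wall LF',222,215,.146),('LB',221,187,.146),('RF',572,193,.146),('RB',571,166,.146),('handL',363,209,.215),('handR',436,208,.215),('tailL',413,318,.03),('tailR',434,318,.03),('tallL',418,222,.09),('tallR',441,222,.09),('yellow',427,257,.06),('green',248,311,.2),('soap',559,290,.17),('soapbase',547,294,0.03),('gob',183,305,.08)]:
    print(n,at('top',u,v,z))
print(tri(ray('top',363,209),ray('scene',365,343)),tri(ray('top',436,208),ray('scene',316,308)))
ims=[ctrl.camera('top')[110:215,190:320],ctrl.camera('scene')[165:265,160:270]]
o=np.vstack([cv2.resize(i[:,:,::-1],None,fx=f,fy=f,interpolation=2)[:, :390] if 0 else cv2.resize(i[:,:,::-1],(390,300),interpolation=2) for i,f in zip(ims,(3,3))])
cv2.imwrite('pics/c.png',o)
E
```

```text
wall LF [0.6733 0.3893 0.146 ]
LB [0.7325 0.3943 0.146 ]
RF [ 0.7446 -0.3432  0.146 ]
RB [ 0.8025 -0.3404  0.146 ]
handL [0.6826 0.0922 0.215 ]
handR [ 0.6895 -0.0538  0.215 ]
tailL [ 0.4755 -0.0177  0.03  ]
tailR [ 0.4769 -0.0646  0.03  ]
tallL [ 0.6819 -0.0213  0.09  ]
tallR [ 0.6835 -0.0713  0.09  ]
yellow [ 0.6098 -0.0441  0.06  ]
green [0.4723 0.3146 0.2   ]
soap [ 0.5363 -0.3132  0.17  ]
soapbase [ 0.5386 -0.3171  0.03  ]
gob [0.4863 0.4795 0.08  ]
(array([0.678 , 0.0935, 0.228 ]), np.float64(0.005893131845361099)) (array([ 0.6887, -0.0538,  0.2212]), np.float64(0.0010456120497540264))
```

View pics/c.png

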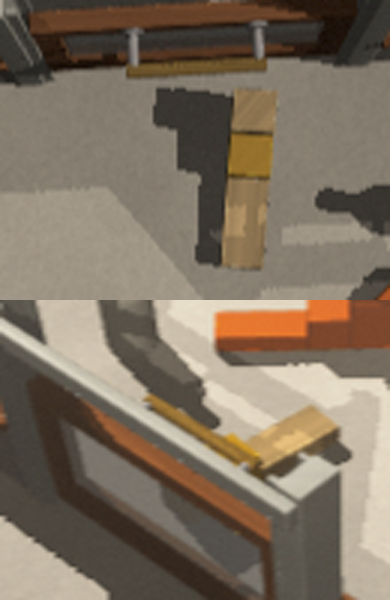

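The hatch is at about (0.739, 0.025), yaw 5.5°. The handle's middle is at about (0.684, 0.019, 0.222). The prop's step is at about (0.609, -0.045), yaw -1.5°. The sizes and gaps agree with the given ones, so I rise and turn first.

>>> {"fn": "drive_tool", "kwargs": {"moves": [{"gripper": 0.04,"translation": [0,0,-0.015],"spin": -9.3},{"gripper": 0.04,"translation": [0,0,-0.015],"spin": -9.3},{"gripper": 0.04,"translation": [0,0,-0.015],"spin": -9.3},{"gripper": 0.04,"translation": [0,0,-0.015],"spin": -9.3},{"gripper": 0.04,"translation": [0,0,-0.015],"spin": -9.3},{"gripper": 0.04,"translation": [0,0,-0.015],"spin": -9.3},{"gripper": 0.04,"translation": [0,0,-0.015],"spin": -9.3},{"gripper": 0.04,"translation": [0,0,-0.015],"spin": -9.3}], "grip_force": 60}}

```text
time: 2.0
position: [0.2235, -0.5836, 0.3518]
tool_rot: [2.109, 2.328, -0.0]
ft_force: [-0.1, 0.4, -0.5]
gripper_width: 0.47
grasp_force: 0.0
```

```bash
cat >> h.py <<'E'
def go(x,y,z):
    s=ctrl.sense();r=R.from_rotvec(s['tool_rot']);M=r.as_matrix()
    print('t',s['time'],'pos',np.round(s['position'],4),'yaw x',np.degrees(np.arctan2(M[1,0],M[0,0])).round(2),'z',M[:,2].round(3),'F',np.round(s['ft_force'],1),s['gripper_width'])
    print('shift',np.round(r.inv().apply(np.array([x,y,z])-s['position']),4))
E
python3 -c "
from h import *
go(.60,.012,.35)"
```

```text
t 2.0 pos [ 0.2235 -0.5836  0.3518] yaw x 95.67 z [ 0. -0. -1.] F [-0.1  0.4 -0.5] 0.4695826422965027
shift [0.5556 0.4334 0.0018]
```

>>> {"fn": "drive_tool", "kwargs": {"moves": [{"gripper": 0.04,"translation": [0.035,0.027,0],"spin": 0},{"gripper": 0.04,"translation": [0.035,0.027,0],"spin": 0},{"gripper": 0.04,"translation": [0.035,0.027,0],"spin": 0},{"gripper": 0.04,"translation": [0.035,0.027,0],"spin": 0},{"gripper": 0.04,"translation": [0.035,0.027,0],"spin": 0},{"gripper": 0.04,"translation": [0.035,0.027,0],"spin": 0},{"gripper": 0.04,"translation": [0.035,0.027,0],"spin": 0},{"gripper": 0.04,"translation": [0.035,0.027,0],"spin": 0}]}}

```text
time: 3.0
position: [0.4131, -0.2834, 0.3515]
tool_rot: [2.115, 2.322, 0.0]
ft_force: [0.1, -0.4, 0.3]
gripper_width: 0.468
grasp_force: 0.0
```

>>> {"fn": "drive_tool", "kwargs": {"moves": [{"gripper": 0.04,"translation": [0.035,0.027,0],"spin": 0},{"gripper": 0.04,"translation": [0.035,0.027,0],"spin": 0},{"gripper": 0.04,"translation": [0.035,0.027,0],"spin": 0},{"gripper": 0.04,"translation": [0.035,0.027,0],"spin": 0},{"gripper": 0.04,"translation": [0.035,0.027,0],"spin": 0},{"gripper": 0.04,"translation": [0.035,0.027,0],"spin": 0},{"gripper": 0.04,"translation": [0.035,0.027,0],"spin": 0},{"gripper": 0.04,"translation": [0.03,0.027,0],"spin": 0}]}}

```text
time: 4.0
position: [0.6024, 0.0108, 0.3514]
tool_rot: [2.114, 2.323, 0.0]
ft_force: [0.3, -0.8, 0.1]
gripper_width: 0.468
grasp_force: 0.0
```

```bash
python3 -c "
from h import *
go(.684,.019,.35)
print(ctrl.camera_params('wrist'))
im=ctrl.camera('wrist')
cv2.imwrite('pics/d.png',cv2.resize(im[:,:,::-1],(800,600)))
print(ctrl.search_frame('wrist','sash_handle'))"
```

```text
t 4.0 pos [0.6024 0.0108 0.3514] yaw x 95.4 z [ 0. -0. -1.] F [ 0.3 -0.8  0.1] 0.4677763195064053
shift [0.0005 0.082  0.0014]
{'fx': 297.3186396354542, 'fy': 297.3186396354542, 'cx': 255.71591093694937, 'cy': 196.12070896416168, 'xyz': array([0.59565491, 0.08367607, 0.49414551]), 'rotation': array([2.84819411, 0.13201854, 0.01997904])}
[{'extent': [329.1, 14.5, 418.1, 283.7], 'confidence': 0.96}]
```

View pics/d.png

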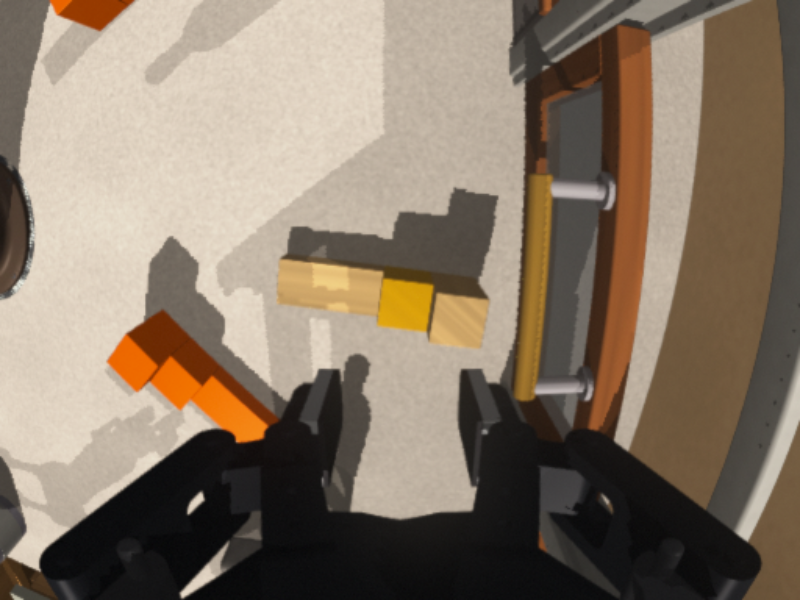

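The wrist view shows the brass bar from (541,175) to (524,400). The prop lies left of it, with its tail edge at (278,283) and the yellow step at (406,302).

```bash
cat >> h.py <<'E'
def wat(u,v,z,s=1.5625):
    p=ctrl.camera_params('wrist');a=np.array([(u/s-p['cx']),(v/s-p['cy'])])/p['fx'];th=np.hypot(*a)
    d=R.from_rotvec(p['rotation']).apply(np.r_[a/th*np.sin(th),np.cos(th)])
    return p['xyz']+d*(z-p['xyz'][2])/d[2]
E
python3 -c "
from h import *
for z in (.21,.22,.23):
  a,b=wat(541,175,z),wat(524,400,z);d=a-b
  print(z,a.round(4),b.round(4),'len',np.linalg.norm(d).round(4),'mid',((a+b)/2).round(4),'yaw',np.degrees(np.arctan2(-d[0],d[1])).round(2))
for u,v,z in [(278,283,.03),(406,302,.06),(485,322,.09)]: print(wat(u,v,z))
"
```

```text
0.21 [0.684  0.0944 0.21  ] [ 0.6988 -0.059   0.21  ] len 0.1542 mid [0.6914 0.0177 0.21  ] yaw 5.51
0.22 [0.6809 0.0941 0.22  ] [ 0.6951 -0.0539  0.22  ] len 0.1487 mid [0.688  0.0201 0.22  ] yaw 5.51
0.23 [0.6778 0.0938 0.23  ] [ 0.6915 -0.0488  0.23  ] len 0.1433 mid [0.6847 0.0225 0.23  ] yaw 5.51
[ 0.48040773 -0.03865287  0.03      ]
[ 0.61487815 -0.03806781  0.06      ]
[ 0.68847393 -0.04168007  0.09      ]
```

>>> {"fn": "drive_tool", "kwargs": {"moves": [{"gripper": 0.04,"translation": [0,0.028,0],"spin": 0},{"gripper": 0.04,"translation": [0.002,0.028,0],"spin": 0},{"gripper": 0.04,"translation": [0,0.028,0],"spin": 0},{"gripper": 0.04,"translation": [0,0,0.03],"spin": 0},{"gripper": 0.04,"translation": [0,0,0.03],"spin": 0},{"gripper": 0.04,"translation": [0,0,0.03],"spin": 0},{"gripper": 0.04,"translation": [0,0,0.025],"spin": 0},{"gripper": 0.04,"translation": [0,0,0.01],"spin": 0}]}}

```text
time: 5.1
position: [0.6837, 0.0183, 0.224]
tool_rot: [-2.114, -2.32, 0.005]
ft_force: [-0.1, -0.2, 0.5]
gripper_width: 0.468
grasp_force: 0.0
```

>>> {"fn": "drive_tool", "kwargs": {"moves": [{"gripper": 0.04,"translation": [0,0,0.01],"spin": 0},{"gripper": 0.04,"translation": [0,0,0.008],"spin": 0},{"gripper": 0.03,"translation": [0,0,0],"spin": 0},{"gripper": 0.02,"translation": [0,0,0],"spin": 0},{"gripper": 0.01,"translation": [0,0,0],"spin": 0},{"gripper": 0.01,"translation": [0,0,0],"spin": 0},{"gripper": 0.01,"translation": [0,0,0],"spin": 0},{"gripper": 0.01,"translation": [0,0,0],"spin": 0}]}}

```text
time: 6.1
position: [0.6855, 0.0191, 0.2089]
tool_rot: [2.115, 2.322, 0.001]
ft_force: [-1.1, 0.4, 3.0]
gripper_width: 0.162
grasp_force: 58.5
```

>>> {"fn": "drive_tool", "kwargs": {"moves": [{"gripper": 0.005,"translation": [0,0,-0.008],"spin": 0},{"gripper": 0.005,"translation": [0,0,-0.013],"spin": 0},{"gripper": 0.005,"translation": [0,0,-0.013],"spin": 0},{"gripper": 0.005,"translation": [0,0,-0.013],"spin": 0},{"gripper": 0.005,"translation": [0,0,-0.013],"spin": 0},{"gripper": 0.005,"translation": [0,0,-0.013],"spin": 0},{"gripper": 0.005,"translation": [0,0,-0.013],"spin": 0},{"gripper": 0.005,"translation": [0,0,-0.013],"spin": 0}], "grip_force": 90}}

```text
time: 7.1
position: [0.6854, 0.0191, 0.301]
tool_rot: [-2.114, -2.321, 0.003]
ft_force: [7.4, 0.7, -16.1]
gripper_width: 0.15
grasp_force: 88.0
```

```bash
python3 -c "
from h import *
go(.684,.019,.35)
o=np.hstack([cv2.resize(ctrl.camera(c)[:,:,::-1],(400,300),interpolation=3) for c in ('scene','wrist')])
o2=cv2.resize(ctrl.camera('scene')[130:280,130:330][:,:,::-1],(400,300))
cv2.imwrite('pics/e.png',np.hstack([o2,o[:,400:]]))"
```

```text
t 7.1 pos [0.6854 0.0191 0.301 ] yaw x 95.35 z [-0.003  0.    -1.   ] F [  7.4   0.7 -16.1] 0.14962986945941537
shift [ 0.0001 -0.0015 -0.049 ]
```

View pics/e.png

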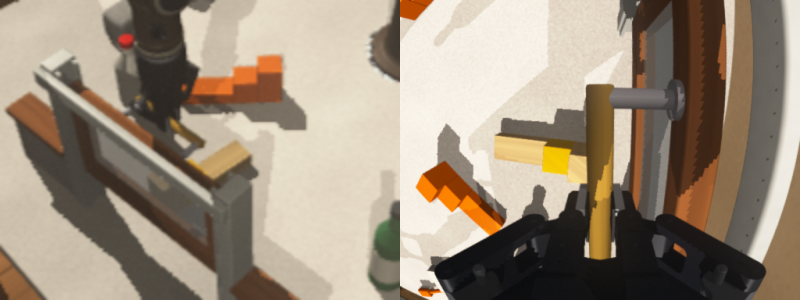

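The bar is held in the pads and the sash has risen with it by about 92 mm. I raise it a bit more for margin, then release.

>>> {"fn": "drive_tool", "kwargs": {"moves": [{"gripper": 0.005,"translation": [0,0,-0.004],"spin": 0},{"gripper": 0.005,"translation": [0,0,-0.004],"spin": 0},{"gripper": 0.005,"translation": [0,0,0],"spin": 0},{"gripper": 0.005,"translation": [0,0,0],"spin": 0},{"gripper": 0.04,"translation": [0,0,0],"spin": 0},{"gripper": 0.04,"translation": [0,0,0],"spin": 0},{"gripper": 0.04,"translation": [0,0,0],"spin": 0},{"gripper": 0.04,"translation": [0,0,0],"spin": 0}]}}

```text
time: 8.25
position: [0.6854, 0.0191, 0.3164]
tool_rot: [2.114, 2.322, 0.001]
ft_force: [0.1, 0.5, -0.1]
gripper_width: 0.463
grasp_force: 0.0
```

>>> {"fn": "drive_tool", "kwargs": {"moves": [{"gripper": 0.04,"translation": [0,0,-0.02],"spin": 0},{"gripper": 0.04,"translation": [0,0,-0.03],"spin": 0},{"gripper": 0.04,"translation": [0,-0.01,-0.02],"spin": 0},{"gripper": 0.02,"translation": [0,-0.06,0],"spin": 0},{"gripper": 0.02,"translation": [0,-0.06,0],"spin": 0},{"gripper": 0.02,"translation": [0,-0.06,0],"spin": 0},{"gripper": 0.02,"translation": [0,-0.04,0],"spin": 0},{"gripper": 0.02,"translation": [0,0,0],"spin": 0}]}}

```text
time: 9.25
position: [0.4538, -0.0025, 0.3867]
tool_rot: [2.115, 2.321, 0.002]
ft_force: [0.9, -0.2, 0.4]
gripper_width: 0.236
grasp_force: 0.0
```

```bash
python3 -c "
from h import *
go(.44,-.04,.35)
ims=[ctrl.camera(c) for c in ('top','wrist')]
for c in ('top','wrist'):
  for q in ('sash_handle','prop'): print(c,q,[(d['extent'],d['confidence']) for d in ctrl.search_frame(c,q)][:3])
cv2.imwrite('pics/f.png',cv2.resize(ims[1][:,:,::-1],(800,600)))"
```

```text
t 9.25 pos [ 0.4538 -0.0025  0.3867] yaw x 95.33 z [ 0.002 -0.    -1.   ] F [ 0.9 -0.2  0.4] 0.23634057428249186
shift [-0.0361 -0.0173  0.0367]
top sash_handle [([194.5, 98.5, 312.4, 130.6], 0.6)]
top prop [([137.2, 228.8, 185.4, 287.2], 0.97), ([139.8, 87.2, 365.6, 141.8], 0.61), ([283.9, 205.8, 334.0, 256.5], 0.59)]
wrist sash_handle [([412.8, 46.9, 512.0, 339.7], 0.59)]
wrist prop [([154.8, 195.1, 255.4, 283.8], 0.93), ([265.6, 158.1, 394.1, 215.7], 0.62), ([128.4, 0.4, 150.0, 10.6], 0.59)]
```

View pics/f.png

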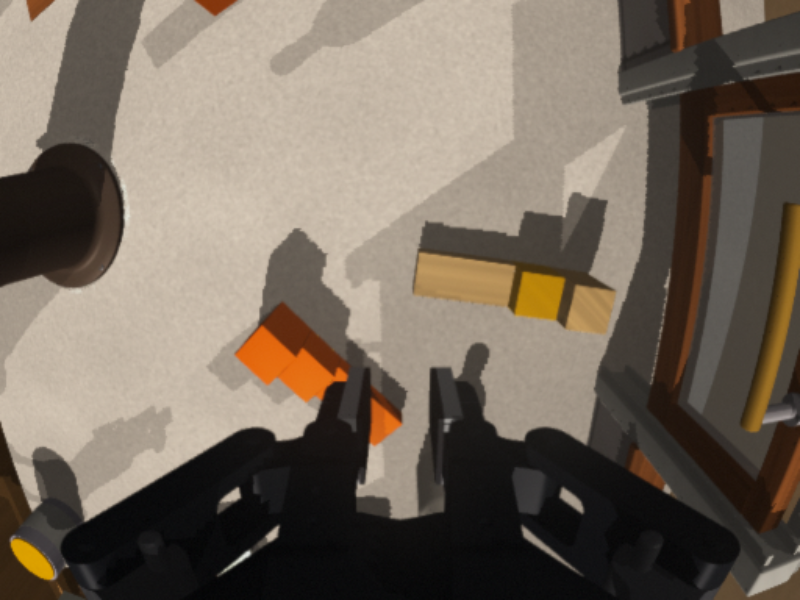

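The sash stayed up after the release (the bar is at the far right, its near end at (755,428)). The prop has not moved: its tail edge runs from (419,254) to (413,292), and the yellow step is at (540,296).

```bash
python3 -c "
from h import *
np.set_printoptions(precision=4,suppress=True)
for u,v,z in [(419,254,.03),(413,292,.03),(516,288,.06),(540,296,.06),(590,306,.09),(612,288,.09),(609,332,.09)]: print(wat(u,v,z))
for z in (.31,.32,.33,.34):print(z,wat(750,428,z))
print('hatch bar end expected', np.array([.6857,.020])+.073*np.array([.0956,-.9954]))
for u,v,z in [(522,335,.03),(510,320,.03),(447,390,.09),(465,406,.09)]:print('orange',at('top',u,v,z))
for u,v,z in [(402,420,.03),(236,350,.09)]:print('orange w',wat(u,v,z))
"
```

```text
[ 0.4798 -0.0165  0.03  ]
[ 0.4775 -0.0597  0.03  ]
[ 0.5846 -0.0371  0.06  ]
[ 0.613  -0.0432  0.06  ]
[ 0.6603 -0.0411  0.09  ]
[ 0.6821 -0.0193  0.09  ]
[ 0.6898 -0.0677  0.09  ]
0.31 [ 0.7091 -0.0603  0.31  ]
0.32 [ 0.6972 -0.0543  0.32  ]
0.33 [ 0.6853 -0.0483  0.33  ]
0.34 [ 0.6735 -0.0423  0.34  ]
hatch bar end expected [ 0.6927 -0.0527]
orange [ 0.4449 -0.2624  0.03  ]
orange [ 0.4776 -0.2349  0.03  ]
orange [ 0.3214 -0.0937  0.09  ]
orange [ 0.2887 -0.133   0.09  ]
orange w [ 0.4807 -0.2231  0.03  ]
orange w [ 0.2942 -0.1239  0.09  ]
```

The bar is at about z=0.328, so the sash is at about 0.12. The prop's tail centre is at (0.478, -0.040), and it needs about 0.136 m of travel. I turn the tool so that both fingers face the tail and the camera side faces the robot.

>>> {"fn": "drive_tool", "kwargs": {"moves": [{"gripper": 0.02,"translation": [0,0,0],"spin": -10.4},{"gripper": 0.02,"translation": [0,0,0],"spin": -10.4},{"gripper": 0.02,"translation": [0,0,0],"spin": -10.4},{"gripper": 0.02,"translation": [0,0,0],"spin": -10.4},{"gripper": 0.02,"translation": [0,0,0],"spin": -10.4},{"gripper": 0.02,"translation": [0,0,0],"spin": -10.4},{"gripper": 0.02,"translation": [0,0,0],"spin": -10.4},{"gripper": 0.02,"translation": [0,0,0],"spin": -10.4}]}}

```text
time: 10.55
position: [0.457, -0.0023, 0.3848]
tool_rot: [-0.03, -3.14, -0.0]
ft_force: [-0.5, -0.6, -0.5]
gripper_width: 0.235
grasp_force: 0.0
```

```bash
python3 -c "
from h import *
go(.437,-.040,.014)"
```

```text
t 10.55 pos [ 0.457  -0.0023  0.3848] yaw x 178.92 z [-0.001  0.    -1.   ] F [-0.5 -0.6 -0.5] 0.23542129276705093
shift [ 0.0188 -0.0381  0.3708]
```

>>> {"fn": "drive_tool", "kwargs": {"moves": [{"gripper": 0.02,"translation": [0.019,-0.038,0],"spin": 0},{"gripper": 0.02,"translation": [0,0,0.06],"spin": 0},{"gripper": 0.02,"translation": [0,0,0.06],"spin": 0},{"gripper": 0.02,"translation": [0,0,0.06],"spin": 0},{"gripper": 0.02,"translation": [0,0,0.06],"spin": 0},{"gripper": 0.02,"translation": [0,0,0.05],"spin": 0},{"gripper": 0.02,"translation": [0,0,0.03],"spin": 0},{"gripper": 0.02,"translation": [0,0,0.01],"spin": 0}]}}

```text
time: 11.55
position: [0.4349, -0.0395, 0.0528]
tool_rot: [-0.039, -3.136, -0.002]
ft_force: [0.1, 0.1, 0.1]
gripper_width: 0.23
grasp_force: 0.0
```

>>> {"fn": "drive_tool", "kwargs": {"moves": [{"gripper": 0.02,"translation": [0,0,0.02],"spin": 0},{"gripper": 0.02,"translation": [0,0,0.018],"spin": 0},{"gripper": 0.02,"translation": [0,0,0],"spin": 0},{"gripper": 0.02,"translation": [-0.008,0,0],"spin": 0},{"gripper": 0.02,"translation": [-0.008,0,0],"spin": 0},{"gripper": 0.02,"translation": [-0.008,0,0],"spin": 0},{"gripper": 0.02,"translation": [-0.008,0,0],"spin": 0},{"gripper": 0.02,"translation": [0,0,0],"spin": 0}]}}

```text
time: 12.55
position: [0.4693, -0.0408, 0.0175]
tool_rot: [0.039, 3.14, -0.0]
ft_force: [-0.1, -0.2, -0.7]
gripper_width: 0.239
grasp_force: 0.0
```

```bash
python3 -c "
from h import *
go(.603,-.044,.014)"
```

```text
t 12.55 pos [ 0.4693 -0.0408  0.0175] yaw x 178.57 z [ 0.001 -0.    -1.   ] F [-0.1 -0.2 -0.7] 0.2386116690578699
shift [-1.338e-01  1.000e-04  3.600e-03]
```

>>> {"fn": "drive_tool", "kwargs": {"moves": [{"gripper": 0.02,"translation": [-0.01,0,0.003],"spin": 0},{"gripper": 0.02,"translation": [-0.015,0,0],"spin": 0},{"gripper": 0.02,"translation": [-0.015,0,0],"spin": 0},{"gripper": 0.02,"translation": [-0.015,0,0],"spin": 0},{"gripper": 0.02,"translation": [-0.015,0,0],"spin": 0},{"gripper": 0.02,"translation": [-0.015,0,0],"spin": 0},{"gripper": 0.02,"translation": [-0.015,0,0],"spin": 0},{"gripper": 0.02,"translation": [-0.01,0,0],"spin": 0}]}}

```text
time: 13.55
position: [0.5795, -0.0435, 0.0144]
tool_rot: [0.039, 3.141, -0.0]
ft_force: [-2.0, 0.2, 1.6]
gripper_width: 0.236
grasp_force: 1.0
```

```bash
python3 -c "
from h import *
go(.603,-.044,.014)
a=ctrl.camera('top')[90:240,180:380];b=ctrl.camera('wrist')
o=np.hstack([cv2.resize(a[:,:,::-1],(400,300)),cv2.resize(b[:,:,::-1],(400,300))])
cv2.imwrite('pics/g.png',o)"
```

```text
t 13.55 pos [ 0.5795 -0.0435  0.0144] yaw x 178.56 z [ 0.001 -0.    -1.   ] F [-2.   0.2  1.6] 0.23631316607075786
shift [-0.0235  0.0001  0.0004]
```

View pics/g.png

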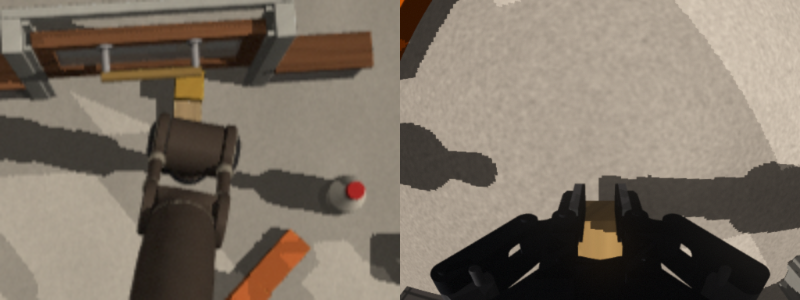

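The top view shows the prop being pushed straight: the rear edge of the yellow step is at crop (188,98), and its front is hidden under the bar. The wrist view shows the tail centred ahead of both fingers.

```bash
python3 -c "
from h import *
print(at('top',180+94,90+49,.06,1), at('top',180+94,90+60,.03,1))
for u,v in [(583,255),(621,255),(600,200)]: print(wat(u-400,v,.03,400/512))"
```

```text
[ 0.6986546  -0.04406455  0.06      ] [ 0.66496574 -0.04623885  0.03      ]
[ 0.6211992  -0.05656967  0.03      ]
[ 0.62202101 -0.02941083  0.03      ]
[ 0.57577865 -0.04323417  0.03      ]
```

>>> {"fn": "drive_tool", "kwargs": {"moves": [{"gripper": 0.02,"translation": [-0.006,0,0],"spin": 0},{"gripper": 0.02,"translation": [-0.006,0,0],"spin": 0},{"gripper": 0.02,"translation": [-0.006,0,0],"spin": 0},{"gripper": 0.02,"translation": [-0.004,0,0],"spin": 0},{"gripper": 0.02,"translation": [0,0,0],"spin": 0},{"gripper": 0.02,"translation": [0,0,0],"spin": 0},{"gripper": 0.02,"translation": [0,0,0],"spin": 0},{"gripper": 0.02,"translation": [0.02,0,0],"spin": 0}]}}

```text
time: 14.65
position: [0.5821, -0.0438, 0.015]
tool_rot: [0.039, 3.138, -0.001]
ft_force: [-0.3, 0.3, 0.3]
gripper_width: 0.235
grasp_force: 0.0
```

>>> {"fn": "drive_tool", "kwargs": {"moves": [{"gripper": 0.02,"translation": [0.05,0,0],"spin": 0},{"gripper": 0.02,"translation": [0.05,0,0],"spin": 0},{"gripper": 0.02,"translation": [0.02,0,-0.05],"spin": 0},{"gripper": 0.02,"translation": [0,0,-0.06],"spin": 0},{"gripper": 0.02,"translation": [0,0,-0.06],"spin": 0},{"gripper": 0.02,"translation": [0,0,-0.06],"spin": 0},{"gripper": 0.02,"translation": [0,0,-0.06],"spin": 0},{"gripper": 0.02,"translation": [0,0,-0.06],"spin": 0}]}}

```text
time: 15.65
position: [0.4599, -0.0404, 0.3666]
tool_rot: [0.04, 3.14, -0.0]
ft_force: [1.0, -0.7, 0.3]
gripper_width: 0.236
grasp_force: 0.0
```

>>> {"fn": "drive_tool", "kwargs": {"moves": [{"gripper": 0.04,"translation": [0,0,-0.03],"spin": 10.4},{"gripper": 0.04,"translation": [0,0,0],"spin": 10.4},{"gripper": 0.04,"translation": [0,0,0],"spin": 10.4},{"gripper": 0.04,"translation": [0,0,0],"spin": 10.4},{"gripper": 0.04,"translation": [0,0,0],"spin": 10.4},{"gripper": 0.04,"translation": [0,0,0],"spin": 10.4},{"gripper": 0.04,"translation": [0,0,0],"spin": 10.4},{"gripper": 0.04,"translation": [0,0,0],"spin": 10.4}]}}

```text
time: 16.65
position: [0.4601, -0.0405, 0.3943]
tool_rot: [2.122, 2.316, 0.0]
ft_force: [-0.1, -0.2, -0.0]
gripper_width: 0.473
grasp_force: 0.0
```

```bash
python3 -c "
from h import *
go(.685,.019,.39)
b=ctrl.camera('wrist')
cv2.imwrite('pics/h.png',cv2.resize(b[:,:,::-1],(800,600)))"
```

```text
t 16.65 pos [ 0.4601 -0.0405  0.3943] yaw x 95.01 z [ 0. -0. -1.] F [-0.1 -0.2 -0. ] 0.47290764840539573
shift [0.0396 0.2293 0.0043]
```

View pics/h.png

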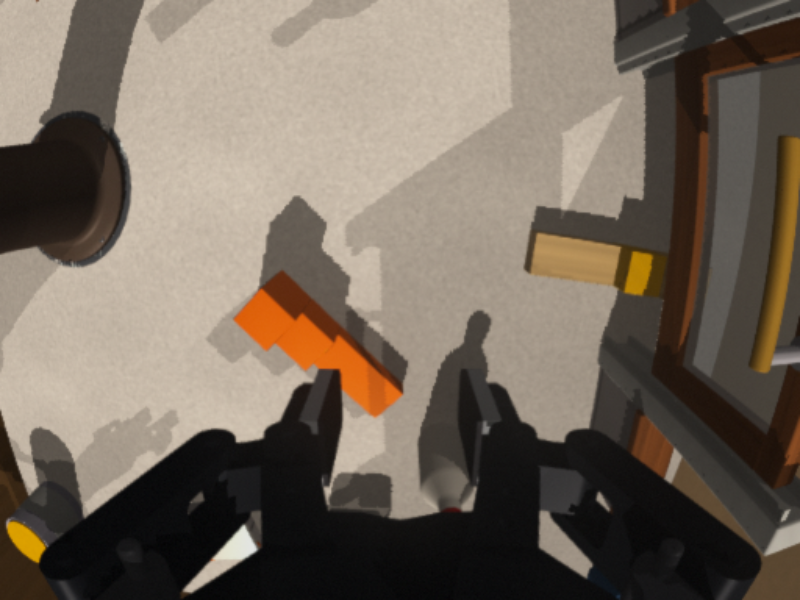

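The wrist view shows the prop's tall end past the sash. Its tail edge runs from (534,233) to (528,273), the yellow step's rear edge is near (622,272), and the sash's lower front edge is at about (665,290).

```bash
python3 -c "
from h import *
h0=np.array([.7424,.0255]);hx=np.array([.9954,.0956]);hy=np.array([-.0956,.9954])
for n,u,v,z in [('tail',534,233,.03),('tail',528,273,.03),('yrear',628,250,.06),('yrear',622,292,.06),('sash edge',665,290,.12),('sash edge',682,100,.12),('bar end',764,370,.328),('sash edge',665,290,.115),('sash edge',665,290,.125)]:
  p=wat(u,v,z);d=p[:2]-h0;print(n,p.round(4),'hatch',(d@hx).round(4),(d@hy).round(4))"
```

```text
tail [ 0.6106 -0.02    0.03  ] hatch -0.1355 -0.0327
tail [ 0.6101 -0.0666  0.03  ] hatch -0.1405 -0.0791
yrear [ 0.7176 -0.0222  0.06  ] hatch -0.0293 -0.0451
yrear [ 0.7197 -0.0713  0.06  ] hatch -0.0318 -0.0942
sash edge [ 0.7388 -0.0512  0.12  ] hatch -0.0109 -0.076
sash edge [0.7285 0.1464 0.12  ] hatch -0.0023 0.1217
bar end [ 0.6939 -0.0528  0.328 ] hatch -0.0558 -0.0733
sash edge [ 0.7422 -0.0522  0.115 ] hatch -0.0076 -0.0773
sash edge [ 0.7354 -0.0502  0.125 ] hatch -0.0142 -0.0747
```

The prop's step is about 4 mm short of the sash plane and flat, so it is well placed. I go back to the handle.

>>> {"fn": "drive_tool", "kwargs": {"moves": [{"gripper": 0.04,"translation": [0.01,0.057,0],"spin": 0},{"gripper": 0.04,"translation": [0.01,0.057,0],"spin": 0},{"gripper": 0.04,"translation": [0.01,0.057,0],"spin": 0},{"gripper": 0.04,"translation": [0.01,0.058,0],"spin": 0},{"gripper": 0.04,"translation": [0,0,0],"spin": 0},{"gripper": 0.04,"translation": [0,0,0.03],"spin": 0},{"gripper": 0.04,"translation": [0,0,0.03],"spin": 0},{"gripper": 0.04,"translation": [0,0,0.01],"spin": 0}]}}

```text
time: 17.7
position: [0.6824, 0.0204, 0.3222]
tool_rot: [-2.112, -2.322, 0.005]
ft_force: [0.0, -0.5, -1.1]
gripper_width: 0.467
grasp_force: 0.0
```

>>> {"fn": "drive_tool", "kwargs": {"moves": [{"gripper": 0.04,"translation": [0,0,0.008],"spin": 0},{"gripper": 0.03,"translation": [0,0,0],"spin": 0},{"gripper": 0.02,"translation": [0,0,0],"spin": 0},{"gripper": 0.01,"translation": [0,0,0],"spin": 0},{"gripper": 0.005,"translation": [0,0,0],"spin": 0},{"gripper": 0.005,"translation": [0,0,0],"spin": 0},{"gripper": 0.005,"translation": [0,0,0],"spin": 0},{"gripper": 0.005,"translation": [0,0,0],"spin": 0}], "grip_force": 50}}

```text
time: 18.7
position: [0.6853, 0.0207, 0.3167]
tool_rot: [2.114, 2.322, 0.002]
ft_force: [1.6, -0.5, 2.6]
gripper_width: 0.158
grasp_force: 49.7
```

>>> {"fn": "drive_tool", "kwargs": {"moves": [{"gripper": 0.005,"translation": [0,0,0.006],"spin": 0},{"gripper": 0.005,"translation": [0,0,0.008],"spin": 0},{"gripper": 0.005,"translation": [0,0,0.008],"spin": 0},{"gripper": 0.005,"translation": [0,0,0.008],"spin": 0},{"gripper": 0.005,"translation": [0,0,0.008],"spin": 0},{"gripper": 0.005,"translation": [0,0,0.006],"spin": 0},{"gripper": 0.005,"translation": [0,0,0.003],"spin": 0},{"gripper": 0.005,"translation": [0,0,0],"spin": 0}]}}

```text
time: 19.7
position: [0.6853, 0.0207, 0.2683]
tool_rot: [2.115, 2.322, 0.002]
ft_force: [7.0, -0.5, 0.0]
gripper_width: 0.159
grasp_force: 49.6
```

>>> {"fn": "drive_tool", "kwargs": {"moves": [{"gripper": 0.005,"translation": [0,0,0.002],"spin": 0},{"gripper": 0.005,"translation": [0,0,0.002],"spin": 0},{"gripper": 0.005,"translation": [0,0,0.001],"spin": 0},{"gripper": 0.005,"translation": [0,0,0],"spin": 0},{"gripper": 0.005,"translation": [0,0,0],"spin": 0},{"gripper": 0.005,"translation": [0,0,0],"spin": 0},{"gripper": 0.005,"translation": [0,0,0],"spin": 0},{"gripper": 0.005,"translation": [0,0,0],"spin": 0}]}}

```text
time: 20.7
position: [0.6853, 0.0206, 0.2638]
tool_rot: [2.114, 2.322, 0.002]
ft_force: [6.5, -0.8, 2.6]
gripper_width: 0.158
grasp_force: 49.8
```

>>> {"fn": "drive_tool", "kwargs": {"moves": [{"gripper": 0.005,"translation": [0,0,0.002],"spin": 0},{"gripper": 0.005,"translation": [0,0,0.002],"spin": 0},{"gripper": 0.005,"translation": [0,0,0],"spin": 0},{"gripper": 0.005,"translation": [0,0,0],"spin": 0},{"gripper": 0.005,"translation": [0,0,0],"spin": 0},{"gripper": 0.005,"translation": [0,0,0],"spin": 0},{"gripper": 0.005,"translation": [0,0,0],"spin": 0},{"gripper": 0.005,"translation": [0,0,0],"spin": 0}]}}

```text
time: 21.7
position: [0.6853, 0.0207, 0.2598]
tool_rot: [2.114, 2.322, 0.002]
ft_force: [5.4, -0.4, 1.6]
gripper_width: 0.163
grasp_force: 49.8
```

>>> {"fn": "drive_tool", "kwargs": {"moves": [{"gripper": 0.005,"translation": [0,0,0.001],"spin": 0},{"gripper": 0.005,"translation": [0,0,0.001],"spin": 0},{"gripper": 0.005,"translation": [0,0,0.001],"spin": 0},{"gripper": 0.005,"translation": [0,0,0],"spin": 0},{"gripper": 0.005,"translation": [0,0,0],"spin": 0},{"gripper": 0.005,"translation": [0,0,0],"spin": 0},{"gripper": 0.005,"translation": [0,0,0],"spin": 0},{"gripper": 0.005,"translation": [0,0,0],"spin": 0}]}}

```text
time: 22.7
position: [0.6853, 0.0207, 0.2598]
tool_rot: [2.114, 2.321, 0.003]
ft_force: [1.9, 0.2, 10.2]
gripper_width: 0.163
grasp_force: 50.5
```

The sash has stopped while the force climbs to 10 N, so it seems to be on the step. I press a little more to confirm.

>>> {"fn": "drive_tool", "kwargs": {"moves": [{"gripper": 0.005,"translation": [0,0,0.001],"spin": 0},{"gripper": 0.005,"translation": [0,0,0.001],"spin": 0},{"gripper": 0.005,"translation": [0,0,0.001],"spin": 0},{"gripper": 0.005,"translation": [0,0,0],"spin": 0},{"gripper": 0.005,"translation": [0,0,0],"spin": 0},{"gripper": 0.005,"translation": [0,0,0],"spin": 0},{"gripper": 0.005,"translation": [0,0,0],"spin": 0},{"gripper": 0.005,"translation": [0,0,0],"spin": 0}]}}

```text
time: 23.7
position: [0.6854, 0.0207, 0.2597]
tool_rot: [2.113, 2.321, 0.004]
ft_force: [-0.3, 0.3, 19.0]
gripper_width: 0.163
grasp_force: 51.3
```

Firm contact (19 N with no travel). I ease off, release, back away, and check.

>>> {"fn": "drive_tool", "kwargs": {"moves": [{"gripper": 0.005,"translation": [0,0,-0.003],"spin": 0},{"gripper": 0.005,"translation": [0,0,-0.001],"spin": 0},{"gripper": 0.005,"translation": [0,0,0],"spin": 0},{"gripper": 0.04,"translation": [0,0,0],"spin": 0},{"gripper": 0.04,"translation": [0,0,0],"spin": 0},{"gripper": 0.04,"translation": [0,0,0],"spin": 0},{"gripper": 0.04,"translation": [0,0,0],"spin": 0},{"gripper": 0.04,"translation": [0,0,0],"spin": 0}]}}

```text
time: 24.7
position: [0.6844, 0.0207, 0.258]
tool_rot: [-2.115, -2.322, 0.001]
ft_force: [-0.8, 0.6, -0.3]
gripper_width: 0.468
grasp_force: 0.0
```

>>> {"fn": "drive_tool", "kwargs": {"moves": [{"gripper": 0.04,"translation": [0,0,-0.02],"spin": 0},{"gripper": 0.04,"translation": [0,0,-0.03],"spin": 0},{"gripper": 0.04,"translation": [0,0,-0.05],"spin": 0},{"gripper": 0.04,"translation": [0,-0.05,-0.02],"spin": 0},{"gripper": 0.04,"translation": [0,-0.06,0],"spin": 0},{"gripper": 0.04,"translation": [0,-0.06,0],"spin": 0},{"gripper": 0.04,"translation": [0,-0.05,0],"spin": 0},{"gripper": 0.04,"translation": [0,0,0],"spin": 0}]}}

```text
time: 25.7
position: [0.463, 0.0001, 0.3802]
tool_rot: [2.115, 2.321, 0.002]
ft_force: [0.5, -0.2, -0.1]
gripper_width: 0.469
grasp_force: 0.0
```

```bash
python3 -c "
from h import *
go(.685,.019,.39)
b=ctrl.camera('wrist')
cv2.imwrite('pics/i.png',cv2.resize(b[:,:,::-1],(800,600)))"
```

```text
t 25.7 pos [4.630e-01 1.000e-04 3.802e-01] yaw x 95.33 z [ 0.002 -0.    -1.   ] F [ 0.5 -0.2 -0.1] 0.46932519982052634
shift [-0.0018  0.2229 -0.0093]
```

View pics/i.png

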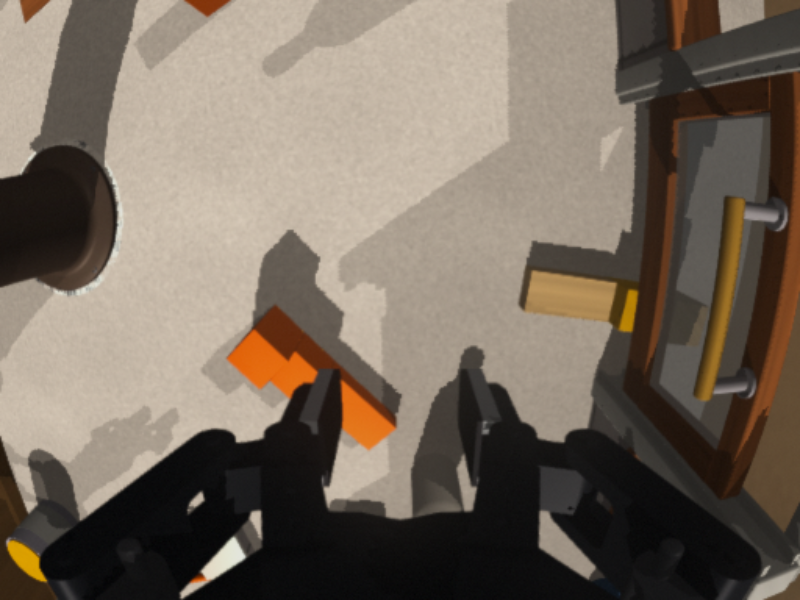

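The sash is down on the yellow step, with the step's rear strip visible at (627,310) and the tall step seen through the pane. The bar runs from (735,198) to (705,399). One last number check, handing in if it agrees.

```bash
python3 -c "
from h import *
h0=np.array([.7424,.0255]);hx=np.array([.9954,.0956])
for u,v in [(526,271),(522,308)]: print('tail',((wat(u,v,.03)[:2]-h0)@hx).round(4))
for z in (.255,.265,.275,.30):
  a,b=wat(735,198,z),wat(705,399,z);print(z,np.linalg.norm(a-b).round(4),(((a+b)[:2]/2-h0)@hx).round(4))"
```

```text
tail -0.1361
tail -0.1379
0.255 0.1539 -0.0425
0.265 0.1482 -0.0513
0.275 0.1424 -0.0601
0.3 0.1281 -0.0821
```

```bash
python3 -c "
from station import ctrl
print(ctrl.close_job())"
```

```text
the job is handed in; nothing more can be done
None
```

The job is handed in at about 26 s: the sash rests on the prop's yellow middle step, the prop is flat on the counter about 3 mm short of the sash plane, and the gripper is clear; I never drove the arm near the bystanders but didn't re-measure them, and the hand-in returned no verdict.

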